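# Hook the grinding jig's sprung hook onto the work holder's post

## Task

Fasten the work holder in the grinding jig with the jig's sprung hook: by its upright handle push the hook out past the holder's post, swing it until its shank rests lightly against the post, then ease the spring back so that the hook catches the post and the spring draws the holder home against its stop, and let go of the handle. Be gentle with the post (no shoving, over-pulling or letting the hook snap onto it), do not touch the holder with the gripper, and leave the tin, fitting and cap where they stand.

Things in the scene. Friction and masses are not known exactly. Their poses are not given: they have to be found in the camera images.
- jig: Fixed jig: steel plate 275 x 125 x 10 mm (x -40 to 235, y -57.5 to 67.5 mm). Origin on the bench under the hook's swivel axis; x along the plate towards the nest, y left of that, z up. In the nest the holder slides along x, on centre line y = 10.25 mm, between a stop wall (inner face x = 116, top z = 38 mm), side rails 1 mm clear of it and a back wall (x = 222 mm).
- swivel: Steel sleeve 22 mm thick, 70 mm long, carrying the hook rod at z = 52 mm; turns with slight friction about the vertical axis at the jig's origin (its own origin too). x along the rod to the hook end. Starts 0.25 to 0.5 rad clockwise (from above) of jig x, hook clear on the post's -y side. Turned counter-clockwise (handle to jig -y) its shank meets the post 0.05 short of jig x to 0.07 rad past it.
- plunger (a joint): Travel in m of the steel rod with handle and hook: 0 = drawn back by its spring (start), up to 0.030 (hard stop) as the handle is pushed along swivel +x. The spring pushes back with 4 N at 0, 6 N at 0.010, 10 N at 0.030. Over 0.022 the hook's lip clears the post wherever it stands. Rests near 0.010 when properly caught with the holder home; near 0.014 if only the lip hangs on the post.
- handle (a point): Grip point on the upright round steel handle, 18 mm diameter, at the rear of the rod: on its axis, 95 mm above the bench; its top is at 111 mm and it is clear of other parts above 65 mm. On the swivel's x axis, 110 mm behind the swivel axis at travel 0 (80 mm at full travel). It turns with the rod: a firm grip resists the swing unless the gripper turns with it.
- throat (a point): Centre of the J hook's mouth, where the post belongs when caught; 126 mm ahead of the swivel axis at travel 0, 10.25 mm left of the rod, z = 52 mm. Hook bars are 10 mm high. Shank 8 mm wide, left face 6.25 mm right of this point; finger 8 mm thick, inner face 5 mm ahead; lip 5 mm wide at the finger's left end, turned 5 mm back, inner face 6.25 mm left: mouth 12.5 mm wide.
- holder: Loose work holder, 0.5 kg: aluminium block 90 x 70 x 28 mm lying in the nest, a steel blank 100 mm long clamped across it. Origin at the centre of its underside, axes as the jig's. Starts 3 to 8 mm beyond home; home (front face on the stop) its origin is at jig x = 161 mm. Its upright post, 10 mm thick, 38 to 78 mm above the bench, stands 25 mm from the origin towards the stop (see post slot).
- tin: Bystander: closed tin, 58 mm diameter, 75 mm high, left of the nest. Origin at the centre of its underside.
- fitting: Bystander: brass fitting, 32 mm diameter, 40 mm high, right of the jig. Origin at the centre of its underside.
- cap: Bystander: screw cap, 48 mm diameter, 13 mm high, right of the nest. Origin at the centre of its underside.
- slot (a point): Middle of the cross slot on the holder's top in which its post is set, 38 mm above the bench, on the holder's centre line. The post is fixed firmly anywhere up to 7 mm to either side (along holder y), differently each time, and its place is not measured: feel for it with the hook's shank. When the holder is home the slot is at jig x = 136 mm.
Things that resemble listed ones, but are neither listed nor needed, are in the scene too. Of the things like the holder, leave any that is purple; of the rest the smaller one is meant.

How it is judged:
By the outcome, as a careful person would: the job done as asked, in the order asked, and still so for the second after the job is handed in, with the robot touching nothing.
It also fails if it takes over 51 s, if anything falls off the work surface, if the arm or the gripper's body presses on something with over 40 N, if the wrist force passes 120 N, or if a joint passes its speed limit or range.

## Robot

A 6-joint arm with a two-finger parallel gripper is mounted at the origin on the work surface. World frame = base frame: x ahead of the robot, y to its left, z up, the work surface at z = 0. Lengths are in m, angles in rad, forces in N, time in s.
With the tool pointing down it reaches from about 0.3 to 0.875 m from the base axis. Payload 4.2 kg.
Tool frame: the origin (TCP) lies between the finger pads; the fingertips stand manip.nose_length ahead of it and the grasp point (between the pads) lies 5 mm behind it (manip.nose_length is the distance from the TCP to the fingertips, in m); z points along the fingers, y is the line along which they close (so a half turn about z gives the same grasp; the last joint's range is limited). The gripper opens to 85 mm and grips with 20 to 120 N. Pads are 22 mm wide; open, the fingers measure 114 mm over their backs; the gripper's body (76 mm by 85 mm) begins 54 mm behind the grasp point. The pads swing forward as they close: fully open they stand 13 mm farther back than shut.
Start: joints at [1.265, 0.32, 1.565, -0, 1.257, -0.02], TCP at [0.162, 0.552, 0.225] pointing down, gripper open.
Joint ranges: [-3.11, 3.11], [-0.84, 2.01], [0.21, 2.61], [-1.34, 4.49], [0.05, 2.63], [-2.56, 2.56]. Speed limits (rad/s): [2.57, 2.57, 3.14, 3.14, 3.14, 3.14].

## Interface

Orientations are given as a rotation vector (axis times angle).
In Python, from rig import manip, eyes gives the robot as it stands.
- The arm moves only by the tool play_rows, never from a script. Its argument "increments" is a list of rows, each a list of 3 entries, a list of its own where there are three numbers: the turn, a rotation vector about the tool's x, y, z scaled (see below), then the shift along the tool's x, y, z scaled (see below), then the opening, from -1 (shut) to 1 (fully open). In form: [[[rx, ry, rz], [dx, dy, dz], jaw], ...]. A call has 1 to 8 rows; each row shifts and turns the commanded pose from where the row before left it, along the tool's axes as they then stand; what a row does not reach is not made up. The controller multiplies each number of a shift by 0.03 m and each number of a turn by pi/4 rad. A row lasts 1/12 s, in which the tool goes at most 41.7 mm and 7.16 degrees, less where a joint would pass 70% of its speed; a pose out of reach is approached as far as the arm can. A call with a number of a shift or a turn outside -1 to 1 is refused whole. A call with a gripper value outside its range is refused whole. The fingers move at their own pace and stop on an object; the grip force is fixed at half the most. Time passes only in rows, so rows that do not move let the fingers close. It gives the time, the measured TCP pose, the force, the opening and the grip force at its end, in the units of the state.
- manip.get_obs(): the state, without advancing time (a new reading comes with each control period).
- eyes.read_camera(name): name is "scene" or "top"; returns (picture, depth): 480x640x3 uint8, red, green, blue; 480x640 float32, m along the optical axis (not along the pixel's ray), 0 where there is no reading.
- eyes.calibration(name): a dict with "camera_matrix" (3x3 intrinsics, pixels), "R" (3x3) and "t" (3): a world point X has camera coordinates R X + t. Camera axes: x right, y down, z forward; pixel columns grow to the right and rows downward; lengths in m; the calibration is good to about 2 mm. A picture is of the moment at which its call begins. calibration takes no time and is no camera call.
- manip.sign_off(): hands the job in; it is judged then, once.
The state is a dict: "time": time; "joints": joint angles; "qd": joint speeds; "effort": joint torques, N m; "ee_pos": TCP position; "eef_rot": TCP orientation; "contact_force": force on the tool from outside, world axes, zero at the start; "ft_torque": the same for the moment, N m; "gripper_width": opening from 0.0 (shut) to 1.0 (fully open); "grip_force": force on a finger pad.
Only numpy, scipy, OpenCV 4.12 (cv2) and the standard library are available. Lean on these libraries where they do the work, as an engineer would, in place of code of your own. Each camera call takes 0.05 s, during which the arm holds its last target. There are 200 camera calls.

## Working session

There is one attempt and no reset: what is moved stays moved. The work goes in short steps, Python scripts to look and compute and a tool call to move; the robot and the scene stay as the last step left them, time stands still between calls to the robot, and variables do not carry over. Pictures are saved under pics/ and viewed, at most 10 in all, crops included, and the job is handed in when it is done.

Besides the shell and the picture viewer there is one more tool, called as name(argument=value, ...) on one line, values as JSON. play_rows: Moves the arm, as the interface text tells. Its arguments: {"type":"object","properties":{"increments":{"type":"array","items":{"type":"array"}}},"required":["increments"]}

```bash
ls; mkdir -p pics; python3 - <<'E'
from rig import manip, eyes
import cv2,numpy as np
print(manip.get_obs(), manip.nose_length)
for n in("scene","top"):
    p,d=eyes.read_camera(n); cv2.imwrite(f"pics/{n}0.png",p[:,:,::-1]); np.savez(f"{n}0.npz",p=p,d=d)
    c=eyes.calibration(n);print(c)
E
```

```text
pics
{'time': 0.0, 'joints': array([ 1.26501612e+00,  3.20311333e-01,  1.56570763e+00, -3.66649097e-05,
        1.25740795e+00, -2.00327269e-02]), 'qd': array([ 0.00036676, -0.00162109, -0.00127364,  0.0002959 , -0.00156141,
       -0.0006258 ]), 'effort': array([-4.52202639e-04, -4.15527213e+01, -2.34160012e+01,  4.08704341e-05,
        8.10810045e-03,  2.33190201e-05]), 'ee_pos': array([0.16195412, 0.5511946 , 0.22396002]), 'eef_rot': array([-4.47270331e-01, -3.10932349e+00,  2.85173999e-03]), 'contact_force': array([-0.09386936, -0.82804272, -0.88530088]), 'ft_torque': array([ 0.04355663, -0.03465526,  0.00775518]), 'grip_force': 0.0, 'gripper_width': 1.0005373946553384} 0.014
{'camera_matrix': array([[564.25184609,   0.        , 309.61618825],
       [  0.        , 564.25184609, 237.29006897],
       [  0.        ,   0.        ,   1.        ]]), 'R': array([[-0.03363958,  0.99941306, -0.00647336],
       [ 0.84875295,  0.02514728, -0.5281913 ],
       [-0.5277185 , -0.02326242, -0.84910073]]), 't': array([-0.01368316, -0.48170625,  1.27911892])}
{'camera_matrix': array([[472.37144939,   0.        , 321.3173729 ],
       [  0.        , 472.37144939, 243.75433621],
       [  0.        ,   0.        ,   1.        ]]), 'R': array([[ 0.22504965, -0.97433803,  0.00424879],
       [-0.94755274, -0.21987431, -0.23194629],
       [ 0.22692829,  0.04817348, -0.97271932]]), 't': array([-0.09710026,  0.60753825,  0.71438298])}
```

View pics/scene0.png

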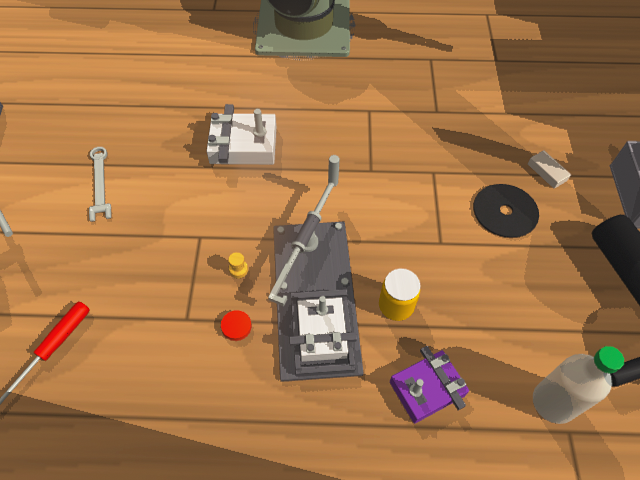

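View pics/top0.png

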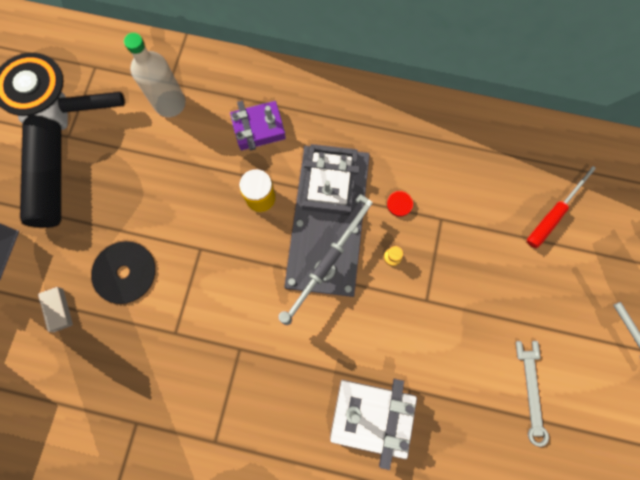

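Holder candidates in scene: white in the jig (322,330), larger white outside (242,138), purple (430,385). The smaller non-purple one, in the jig nest, is meant; the crop below should confirm it.

```bash
python3 - <<'E'
import cv2
a=cv2.imread("pics/scene0.png")[140:390,230:450]; cv2.imwrite("pics/s_c.png",cv2.resize(a,None,fx=2.4,fy=2.4,interpolation=cv2.INTER_CUBIC))
a=cv2.imread("pics/top0.png")[130:340,260:420]; cv2.imwrite("pics/t_c.png",cv2.resize(a,None,fx=2.8,fy=2.8,interpolation=cv2.INTER_CUBIC))
E
```

```text
(no output)
```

View pics/s_c.png

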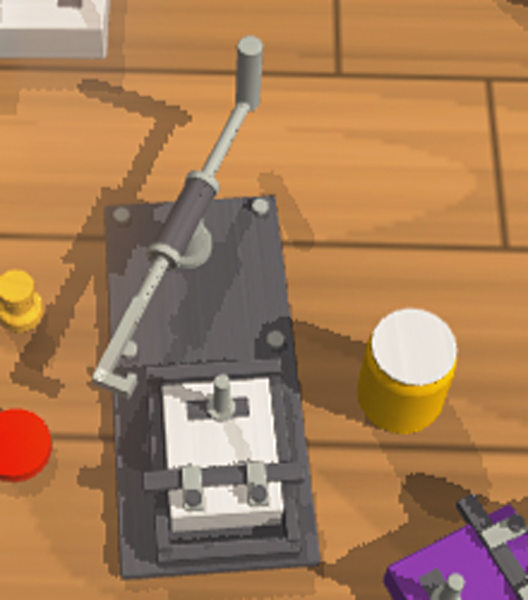

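View pics/t_c.png

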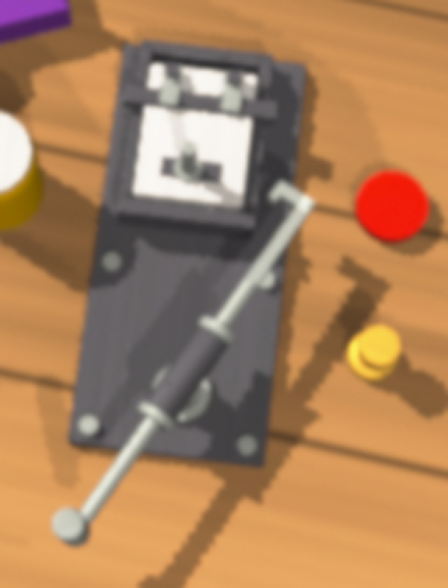

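Scene crop: plate corners at (105,207), (273,196), (318,565), (122,578); handle top at (251,45). The white holder in the nest is the smaller one, with its post at about (222,380). Top crop: the same corners at (70,443), (265,465), (305,66), (125,43), and the handle top at (69,523).

```bash
cat > h.py <<'E'
import numpy as np,cv2
from rig import eyes
from scipy.spatial.transform import Rotation as Ro
C={n:eyes.calibration(n) for n in("scene","top")}
def tri(a,b):
    P=[C[n]["camera_matrix"]@np.c_[C[n]["R"],C[n]["t"]] for n in("scene","top")]
    X=cv2.triangulatePoints(P[0],P[1],np.float64(a).reshape(2,1),np.float64(b).reshape(2,1)).ravel();return X[:3]/X[3]
def onz(n,u,z):
    c=C[n];d=c["R"].T@np.linalg.solve(c["camera_matrix"],[u[0],u[1],1]);o=-c["R"].T@c["t"];return o+d*(z-o[2])/d[2]
E
python3 - <<'E'
from h import *
s=lambda u:np.array([230+(u[0]+.5)/2.4-.5,140+(u[1]+.5)/2.4-.5])
t=lambda u:np.array([260+(u[0]+.5)/2.8-.5,130+(u[1]+.5)/2.8-.5])
S=[(105,207),(273,196),(318,565),(122,578)];T=[(265,465),(70,443),(125,43),(305,66)]
J=np.array([(-40,-57.5),(-40,67.5),(235,67.5),(235,-57.5)])/1e3
np.set_printoptions(precision=4,suppress=True)
def fit(W):
    m=J.mean(0);w=W.mean(0);H=(J-m).T@(W-w);a=np.arctan2(H[0,1]-H[1,0],H[0,0]+H[1,1])
    R=np.array([[np.cos(a),-np.sin(a)],[np.sin(a),np.cos(a)]]);o=w-R@m
    return a,o,np.abs(W-(J@R.T+o)).max()
print([tri(s(a),t(b)) for a,b in zip(S,T)])
for n,U,f in(("scene",S,s),("top",T,t)): print(n,fit(np.array([onz(n,f(u),.01)[:2] for u in U])))
h=tri(s((251,45)),t((69,523)));print("handle top",h,onz("scene",s((251,45)),.111),onz("top",t((69,523)),.111))
# rod/handle via depth in scene & top
for n in("scene","top"):
    d=np.load(n+"0.npz")["d"];c=C[n];v,u=np.mgrid[:480,:640];r=np.stack([u,v,u*0+1],-1)@np.linalg.inv(c["camera_matrix"]).T
    X=(r*d[...,None]-c["t"])@c["R"]
    m=(np.hypot(X[...,0]-h[0],X[...,1]-h[1])<.03)&(d>0)
    top=X[m&(X[...,2]>.107)];print(n,len(top),top.mean(0) if len(top) else"",top[:,2].max() if len(top) else"")
    bx=(u>230)&(u<450)&(v>130)&(v<390)
    rod=X[bx&(d>0)&(X[...,2]>.046)&(X[...,2]<.066)];np.save(n+"rod.npy",rod)
    print(len(rod),rod.min(0),rod.max(0))
E
```

```text
[array([ 0.5502, -0.0313,  0.0079]), array([0.5362, 0.0909, 0.0068]), array([0.8102, 0.1201, 0.0052]), array([ 0.822 , -0.002 ,  0.0041])]
scene (np.float64(0.10444110920180619), array([0.5849, 0.0294]), np.float64(0.0016705807015994084))
top (np.float64(0.10888031118148526), array([0.5819, 0.0285]), np.float64(0.002524188561532581))
handle top [0.481  0.0707 0.1102] [0.4816 0.0713 0.111 ] [0.481  0.0697 0.111 ]
scene 76 [0.4818 0.0702 0.1096] 0.11236720207387237
1758 [ 0.3654 -0.0714  0.046 ] [0.8437 0.2033 0.066 ]
top 104 [0.4812 0.0704 0.1097] 0.11326831862286552
1453 [ 0.4218 -0.135   0.046 ] [0.7892 0.2024 0.066 ]
```

play_rows(increments=[[[0,0,0],[-0.614,-0.516,0.06],1],[[0,0,0],[-0.614,-0.516,0.06],1],[[0,0,0],[-0.614,-0.516,0.06],1],[[0,0,0],[-0.614,-0.516,0.06],1],[[0,0,0],[-0.614,-0.516,0.06],1],[[0,0,0],[-0.614,-0.516,0.06],1],[[0,0,0],[-0.614,-0.516,0.06],1],[[0,0,0],[-0.614,-0.516,0.06],1]])

```text
time: 0.77
ee_pos: [0.2689, 0.3901, 0.21]
eef_rot: [-0.447, -3.109, 0.001]
contact_force: [-0.3, -0.4, 0.1]
gripper_width: 0.997
grip_force: 0.0
```

play_rows(increments=[[[0,0,0],[-0.614,-0.516,0.06],1],[[0,0,0],[-0.614,-0.516,0.06],1],[[0,0,0],[-0.614,-0.516,0.06],1],[[0,0,0],[-0.614,-0.516,0.06],1],[[0,0,0],[-0.614,-0.516,0.06],1],[[0,0,0],[-0.614,-0.516,0.06],1],[[0,0,0],[-0.614,-0.516,0.06],1],[[0,0,0],[-0.614,-0.516,0.06],1]])

```text
time: 1.43
ee_pos: [0.3753, 0.2298, 0.1957]
eef_rot: [-0.447, -3.109, 0.0]
contact_force: [0.9, 0.0, -0.4]
gripper_width: 0.997
grip_force: 0.0
```

play_rows(increments=[[[0,0,0],[-0.614,-0.516,0.06],1],[[0,0,0],[-0.614,-0.516,0.06],1],[[0,0,0],[-0.614,-0.516,0.06],1],[[0,0,0],[-0.614,-0.516,0.06],1],[[0,0,0],[-0.614,-0.516,0.06],1],[[0,0,0],[-0.614,-0.516,0.06],1],[[0,0,0],[-0.614,-0.516,0.06],1],[[0,0,0],[-0.614,-0.516,0.06],1]])

```text
time: 2.1
ee_pos: [0.4817, 0.0695, 0.1812]
eef_rot: [-0.448, -3.109, 0.0]
contact_force: [0.9, -0.2, -0.5]
gripper_width: 0.999
grip_force: 0.0
```

play_rows(increments=[[[0,0,0.155],[0,0,0],1],[[0,0,0.155],[0,0,0],1],[[0,0,0.155],[0,0,0],1],[[0,0,0.155],[0,0,0],1],[[0,0,0.155],[0,0,0],1],[[0,0,0.155],[0,0,0],1],[[0,0,0.155],[0,0,0],1],[[0,0,0],[0,0,0],1]])

```text
time: 2.77
ee_pos: [0.4812, 0.0706, 0.1812]
eef_rot: [-1.695, -2.644, 0.001]
contact_force: [-0.1, 0.3, -0.1]
gripper_width: 1.0
grip_force: 0.0
```

play_rows(increments=[[[0,0,0.155],[0,0,0],1],[[0,0,0.155],[0,0,0],1],[[0,0,0.155],[0,0,0],1],[[0,0,0.155],[0,0,0],1],[[0,0,0.155],[0,0,0],1],[[0,0,0.155],[0,0,0],1],[[0,0,0.11],[0,0,0],1],[[0,0,0],[0,0,0],1]])

```text
time: 3.43
ee_pos: [0.4813, 0.0706, 0.1814]
eef_rot: [-2.603, -1.759, 0.001]
contact_force: [-0.9, -0.9, 0.2]
gripper_width: 0.998
grip_force: 0.0
```

```bash
cat >> h.py <<'E'
from rig import manip
np.set_printoptions(precision=4,suppress=True)
O=np.array([.5835,.0288]);A=.107
def state(target=None):
    o=manip.get_obs();R=Ro.from_rotvec(o["eef_rot"]).as_matrix();p=o["ee_pos"]
    y=np.arctan2(R[1,1],R[0,1]);v=O-p[:2];r=np.arctan2(v[1],v[0])
    print("t%.2f"%o["time"],"pos",p,"yaw %.4f tilt"%y,R[:2,2],"F",o["contact_force"],"w %.3f g %.1f"%(o["gripper_width"],o["grip_force"]))
    print("rod ang %.4f rel jig %.4f dist %.4f; F along rod %.2f left %.2f"%(r,r-A,np.hypot(*v),o["contact_force"][:2]@[np.cos(r),np.sin(r)],o["contact_force"][:2]@[-np.sin(r),np.cos(r)]))
    if target is not None: print("tool shift",R.T@(np.array(target)-p)/.03)
    return o,R,p
E
python3 -c "
from h import *
state([.4813,.0704,.091])"
```

```text
t3.43 pos [0.4813 0.0706 0.1814] yaw -0.3824 tilt [-0.0005  0.    ] F [-0.8725 -0.8771  0.2337] w 0.998 g 0.0
rod ang -0.3882 rel jig -0.4952 dist 0.1104; F along rod -0.48 left -1.14
tool shift [-0.0054  0.003   3.0126]
```

play_rows(increments=[[[0,0,0],[0,0,0.6],1],[[0,0,0],[0,0,0.6],1],[[0,0,0],[0,0,0.6],1],[[0,0,0],[0,0,0.6],1],[[0,0,0],[0,0,0.6],1],[[0,0,0],[0,0,0],1],[[0,0,0],[0,0,0],1]])

```text
time: 4.02
ee_pos: [0.481, 0.0705, 0.0911]
eef_rot: [-2.601, -1.76, 0.003]
contact_force: [0.2, -0.9, 0.2]
gripper_width: 0.996
grip_force: 0.0
```

```bash
python3 -c "
from h import *
state([.4813,.0704,.091])
p,d=eyes.read_camera('scene');cv2.imwrite('pics/s1.png',cv2.resize(p[120:360,220:440,::-1],None,fx=2.4,fy=2.4,interpolation=2))"
```

```text
t4.02 pos [0.481  0.0705 0.0911] yaw -0.3812 tilt [-0.0021 -0.0002] F [ 0.1592 -0.9188  0.1587] w 0.996 g 0.0
rod ang -0.3865 rel jig -0.4935 dist 0.1107; F along rod 0.49 left -0.79
tool shift [0.0001 0.0115 0.0028]
```

View pics/s1.png

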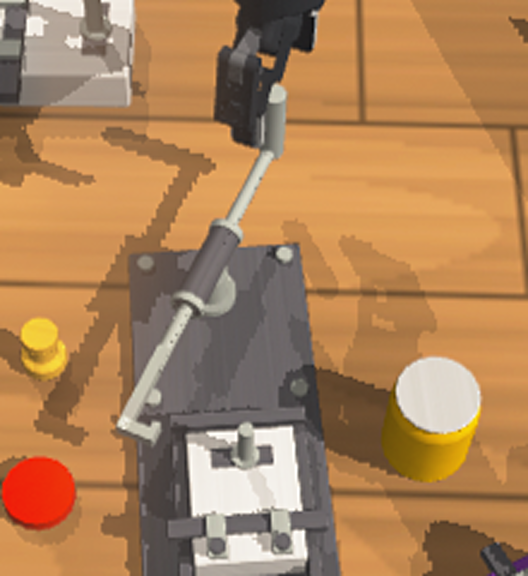

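The fingers straddle the handle at (277,120) along the rod, and the front finger (235,95) is clear of everything. Closing.

play_rows(increments=[[[0,0,0],[0,0,0],-1],[[0,0,0],[0,0,0],-1],[[0,0,0],[0,0,0],-1],[[0,0,0],[0,0,0],-1],[[0,0,0],[0,0,0],-1],[[0,0,0],[0,0,0],-1],[[0,0,0],[0,0,0],-1],[[0,0,0],[0,0,0],-1]])

```text
time: 4.73
ee_pos: [0.4809, 0.0709, 0.0921]
eef_rot: [-2.604, -1.756, 0.001]
contact_force: [-1.8, 0.7, 5.5]
gripper_width: 0.177
grip_force: 58.5
```

```bash
python3 -c "
from h import *
state()"
```

```text
t4.73 pos [0.4809 0.0709 0.0921] yaw -0.3842 tilt [-0.0011  0.0006] F [-1.7746  0.6874  5.5115] w 0.177 g 58.5
rod ang -0.3890 rel jig -0.4960 dist 0.1109; F along rod -1.90 left -0.04
```

play_rows(increments=[[[0,0,0],[0,0.14,0],-1],[[0,0,0],[0,0.15,0],-1],[[0,0,0],[0,0.15,0],-1],[[0,0,0],[0,0.15,0],-1],[[0,0,0],[0,0.15,0],-1],[[0,0,0],[0,0.14,0],-1],[[0,0,0],[0,0,0],-1],[[0,0,0],[0,0,0],-1]])

```text
time: 5.4
ee_pos: [0.5035, 0.0616, 0.0921]
eef_rot: [-2.601, -1.753, 0.006]
contact_force: [-6.8, 4.0, 9.9]
gripper_width: 0.174
grip_force: 59.0
```

```bash
python3 -c "
from h import *
state()"
```

```text
t5.40 pos [0.5035 0.0616 0.0921] yaw -0.3847 tilt [-0.0055  0.0018] F [-6.8021  3.9509  9.9377] w 0.174 g 59.0
rod ang -0.3886 rel jig -0.4956 dist 0.0865; F along rod -7.79 left 1.08
```

play_rows(increments=[[[0,0,-0.03],[-0.07,0.05,0],-1],[[0,0,-0.064],[-0.142,0.0035,0],-1],[[0,0,-0.064],[-0.142,0.0035,0],-1],[[0,0,-0.064],[-0.142,0.0035,0],-1],[[0,0,-0.064],[-0.142,0.0035,0],-1],[[0,0,-0.064],[-0.142,0.0035,0],-1],[[0,0,-0.032],[-0.071,0.002,0],-1],[[0,0,0],[0,0,0],-1]])

```text
time: 6.07
ee_pos: [0.4981, 0.0356, 0.0921]
eef_rot: [-2.308, -2.124, 0.007]
contact_force: [-9.3, 2.4, 10.7]
gripper_width: 0.176
grip_force: 59.1
```

```bash
python3 -c "
from h import *
state()"
```

```text
t6.07 pos [0.4981 0.0356 0.0921] yaw -0.0832 tilt [-0.0069  0.0008] F [-9.2542  2.4231 10.7438] w 0.176 g 59.1
rod ang -0.0793 rel jig -0.1863 dist 0.0857; F along rod -9.42 left 1.68
```

play_rows(increments=[[[0,0,-0.032],[-0.071,0.001,0],-1],[[0,0,-0.032],[-0.071,0.001,0],-1],[[0,0,-0.032],[-0.071,0.001,0],-1],[[0,0,-0.032],[-0.071,0.001,0],-1],[[0,0,0],[0,0,0],-1],[[0,0,0],[0,0,0],-1]])

```text
time: 6.57
ee_pos: [0.4978, 0.0271, 0.092]
eef_rot: [-2.199, -2.236, 0.007]
contact_force: [-8.7, 1.9, 9.6]
gripper_width: 0.176
grip_force: 59.1
```

```bash
python3 -c "
from h import *
o,R,p=state();print(o['ft_torque'])"
```

```text
t6.57 pos [0.4978 0.0271 0.092 ] yaw 0.0169 tilt [-0.007   0.0004] F [-8.6571  1.9045  9.5913] w 0.176 g 59.1
rod ang 0.0200 rel jig -0.0870 dist 0.0857; F along rod -8.62 left 2.08
[0.1117 1.441  0.1139]
```

play_rows(increments=[[[0,0,-0.0064],[-0.0142,0,0],-1],[[0,0,-0.0064],[-0.0142,0,0],-1],[[0,0,0],[0,0,0],-1]])

```text
time: 6.82
ee_pos: [0.4978, 0.0262, 0.092]
eef_rot: [-2.187, -2.248, 0.007]
contact_force: [-8.5, 1.0, 10.6]
gripper_width: 0.179
grip_force: 59.1
```

```bash
python3 -c "
from h import *
o,R,p=state();print(o['ft_torque'])"
```

```text
t6.82 pos [0.4978 0.0262 0.092 ] yaw 0.0271 tilt [-0.007   0.0003] F [-8.5031  0.9895 10.6116] w 0.179 g 59.1
rod ang 0.0301 rel jig -0.0769 dist 0.0857; F along rod -8.47 left 1.25
[0.2515 1.4645 0.189 ]
```

play_rows(increments=[[[0,0,-0.0064],[-0.0142,0,0],-1],[[0,0,-0.0064],[-0.0142,0,0],-1],[[0,0,0],[0,0,0],-1]])

```text
time: 7.07
ee_pos: [0.4978, 0.0254, 0.092]
eef_rot: [-2.176, -2.259, 0.007]
contact_force: [-8.8, 1.0, 10.2]
gripper_width: 0.178
grip_force: 59.1
```

play_rows(increments=[[[0,0,0],[0,0,0],-1]])

```text
time: 7.15
ee_pos: [0.4978, 0.0254, 0.092]
eef_rot: [-2.176, -2.259, 0.007]
contact_force: [-9.2, 1.1, 10.7]
gripper_width: 0.179
grip_force: 59.1
```

play_rows(increments=[[[0,0,-0.0064],[-0.0142,0,0],-1],[[0,0,-0.0064],[-0.0142,0,0],-1],[[0,0,0],[0,0,0],-1]])

```text
time: 7.4
ee_pos: [0.4979, 0.0245, 0.092]
eef_rot: [-2.165, -2.27, 0.007]
contact_force: [-8.6, 1.5, 10.3]
gripper_width: 0.174
grip_force: 59.1
```

play_rows(increments=[[[0,0,0],[0,0,0],-1]])

```text
time: 7.48
ee_pos: [0.4979, 0.0245, 0.0921]
eef_rot: [-2.165, -2.27, 0.007]
contact_force: [-8.0, 1.4, 11.8]
gripper_width: 0.175
grip_force: 59.1
```

play_rows(increments=[[[0,0,-0.0064],[-0.0142,0,0],-1],[[0,0,-0.0064],[-0.0142,0,0],-1],[[0,0,0],[0,0,0],-1]])

```text
time: 7.73
ee_pos: [0.4979, 0.0237, 0.092]
eef_rot: [-2.153, -2.281, 0.007]
contact_force: [-9.1, 1.0, 10.4]
gripper_width: 0.177
grip_force: 59.1
```

play_rows(increments=[[[0,0,0],[0,0,0],-1]])

```text
time: 7.82
ee_pos: [0.4979, 0.0237, 0.0921]
eef_rot: [-2.153, -2.28, 0.007]
contact_force: [-8.8, 0.0, 10.6]
gripper_width: 0.175
grip_force: 59.1
```

play_rows(increments=[[[0,0,-0.0064],[-0.0142,0,0],-1],[[0,0,-0.0064],[-0.0142,0,0],-1],[[0,0,0],[0,0,0],-1]])

```text
time: 8.07
ee_pos: [0.498, 0.0228, 0.0921]
eef_rot: [-2.142, -2.291, 0.007]
contact_force: [-9.5, 0.6, 10.6]
gripper_width: 0.178
grip_force: 59.1
```

play_rows(increments=[[[0,0,0],[0,0,0],-1]])

```text
time: 8.15
ee_pos: [0.498, 0.0228, 0.0921]
eef_rot: [-2.142, -2.291, 0.007]
contact_force: [-8.8, 0.5, 10.9]
gripper_width: 0.179
grip_force: 59.1
```

play_rows(increments=[[[0,0,-0.0064],[-0.0142,0,0],-1],[[0,0,-0.0064],[-0.0142,0,0],-1],[[0,0,0],[0,0,0],-1]])

```text
time: 8.4
ee_pos: [0.498, 0.0219, 0.0921]
eef_rot: [-2.13, -2.302, 0.007]
contact_force: [-9.4, 0.9, 10.6]
gripper_width: 0.176
grip_force: 59.1
```

play_rows(increments=[[[0,0,0],[0,0,0],-1]])

```text
time: 8.48
ee_pos: [0.498, 0.0219, 0.0921]
eef_rot: [-2.13, -2.302, 0.007]
contact_force: [-8.6, 1.2, 10.3]
gripper_width: 0.179
grip_force: 59.1
```

play_rows(increments=[[[0,0,-0.0064],[-0.0142,0,0],-1],[[0,0,-0.0064],[-0.0142,0,0],-1],[[0,0,0],[0,0,0],-1]])

```text
time: 8.73
ee_pos: [0.4981, 0.0211, 0.0921]
eef_rot: [-2.118, -2.313, 0.007]
contact_force: [-8.2, 0.9, 11.0]
gripper_width: 0.178
grip_force: 59.1
```

play_rows(increments=[[[0,0,0],[0,0,0],-1]])

```text
time: 8.82
ee_pos: [0.4981, 0.0211, 0.092]
eef_rot: [-2.118, -2.313, 0.007]
contact_force: [-7.8, 0.5, 12.1]
gripper_width: 0.177
grip_force: 59.1
```

```bash
python3 -c "
from h import *
o,R,p=state();print(o['ft_torque'])"
```

```text
t8.82 pos [0.4981 0.0211 0.092 ] yaw 0.0876 tilt [-0.007   0.0002] F [-7.7808  0.4724 12.1213] w 0.177 g 59.1
rod ang 0.0901 rel jig -0.0169 dist 0.0858; F along rod -7.71 left 1.17
[0.1278 1.4425 0.1963]
```

play_rows(increments=[[[0,0,-0.0064],[-0.0142,0,0],-1],[[0,0,-0.0064],[-0.0142,0,0],-1],[[0,0,0],[0,0,0],-1]])

```text
time: 9.07
ee_pos: [0.4982, 0.0202, 0.092]
eef_rot: [-2.107, -2.323, 0.007]
contact_force: [-8.1, 0.4, 10.1]
gripper_width: 0.174
grip_force: 59.1
```

play_rows(increments=[[[0,0,0],[0,0,0],-1]])

```text
time: 9.15
ee_pos: [0.4982, 0.0202, 0.092]
eef_rot: [-2.107, -2.323, 0.007]
contact_force: [-8.8, 0.2, 11.9]
gripper_width: 0.173
grip_force: 59.1
```

play_rows(increments=[[[0,0,-0.0064],[-0.0142,0,0],-1],[[0,0,-0.0064],[-0.0142,0,0],-1],[[0,0,0],[0,0,0],-1]])

```text
time: 9.4
ee_pos: [0.4982, 0.0194, 0.0921]
eef_rot: [-2.095, -2.334, 0.007]
contact_force: [-8.6, 0.4, 10.4]
gripper_width: 0.175
grip_force: 59.1
```

play_rows(increments=[[[0,0,0],[0,0,0],-1]])

```text
time: 9.48
ee_pos: [0.4982, 0.0194, 0.0921]
eef_rot: [-2.095, -2.334, 0.007]
contact_force: [-8.9, 1.3, 10.7]
gripper_width: 0.179
grip_force: 59.1
```

play_rows(increments=[[[0,0,-0.0064],[-0.0142,0,0],-1],[[0,0,-0.0064],[-0.0142,0,0],-1],[[0,0,0],[0,0,0],-1]])

```text
time: 9.73
ee_pos: [0.4983, 0.0187, 0.0921]
eef_rot: [-2.083, -2.344, 0.007]
contact_force: [-9.1, 0.8, 10.7]
gripper_width: 0.178
grip_force: 59.1
```

play_rows(increments=[[[0,0,0],[0,0,0],-1]])

```text
time: 9.82
ee_pos: [0.4983, 0.0187, 0.092]
eef_rot: [-2.083, -2.344, 0.007]
contact_force: [-8.9, 1.3, 10.5]
gripper_width: 0.18
grip_force: 59.1
```

play_rows(increments=[[[0,0,-0.0064],[-0.0142,0,0],-1],[[0,0,0],[0,0,0],-1]])

```text
time: 9.98
ee_pos: [0.4983, 0.0186, 0.0921]
eef_rot: [-2.078, -2.348, 0.006]
contact_force: [-8.8, 2.8, 11.1]
gripper_width: 0.182
grip_force: 59.1
```

play_rows(increments=[[[0,0,0],[0,0,0],-1]])

```text
time: 10.07
ee_pos: [0.4983, 0.0186, 0.0921]
eef_rot: [-2.078, -2.348, 0.006]
contact_force: [-9.8, 2.4, 11.6]
gripper_width: 0.179
grip_force: 59.1
```

```bash
python3 -c "
from h import *
o,R,p=state();print(o['ft_torque'],p*1e3)"
```

```text
t10.07 pos [0.4983 0.0186 0.0921] yaw 0.1221 tilt [-0.0071  0.0011] F [-9.8109  2.389  11.585 ] w 0.179 g 59.1
rod ang 0.1197 rel jig 0.0127 dist 0.0858; F along rod -9.46 left 3.54
[0.3726 1.4331 0.0432] [498.3364  18.5574  92.0508]
```

Shank contact found at about 0.012 rad past jig x, pressing lightly. Easing back now.

play_rows(increments=[[[0,0,0],[0,-0.03,0],-1],[[0,0,0],[0,-0.03,0],-1],[[0,0,0],[0,-0.03,0],-1],[[0,0,0],[0,-0.03,0],-1],[[0,0,0],[0,-0.03,0],-1],[[0,0,0],[0,0,0],-1]])

```text
time: 10.57
ee_pos: [0.4944, 0.018, 0.0921]
eef_rot: [-2.078, -2.349, 0.005]
contact_force: [-8.1, 2.1, 10.3]
gripper_width: 0.177
grip_force: 58.9
```

```bash
python3 -c "
from h import *
o,R,p=state();print(o['ft_torque'],p*1e3)"
```

```text
t10.57 pos [0.4944 0.018  0.0921] yaw 0.1221 tilt [-0.0058  0.0011] F [-8.0663  2.1051 10.3002] w 0.177 g 58.9
rod ang 0.1201 rel jig 0.0131 dist 0.0897; F along rod -7.76 left 3.06
[0.3549 1.2346 0.0577] [494.401   18.0461  92.0772]
```

play_rows(increments=[[[0,0,0],[0,-0.02,0],-1],[[0,0,0],[0,-0.02,0],-1],[[0,0,0],[0,-0.02,0],-1],[[0,0,0],[0,-0.02,0],-1],[[0,0,0],[0,-0.02,0],-1],[[0,0,0],[0,0,0],-1]])

```text
time: 11.07
ee_pos: [0.4917, 0.0177, 0.0921]
eef_rot: [-2.079, -2.349, 0.004]
contact_force: [-7.5, 1.9, 9.2]
gripper_width: 0.174
grip_force: 58.9
```

```bash
python3 -c "
from h import *
o,R,p=state();print(o['ft_torque'],p*1e3)"
```

```text
t11.07 pos [0.4917 0.0177 0.0921] yaw 0.1221 tilt [-0.0052  0.0012] F [-7.4507  1.891   9.1797] w 0.174 g 58.9
rod ang 0.1204 rel jig 0.0134 dist 0.0924; F along rod -7.17 left 2.77
[0.427  1.138  0.0909] [491.7409  17.6973  92.0709]
```

play_rows(increments=[[[0,0,0],[0,-0.02,0],-1],[[0,0,0],[0,-0.02,0],-1],[[0,0,0],[0,-0.02,0],-1],[[0,0,0],[0,0,0],-1]])

```text
time: 11.4
ee_pos: [0.4901, 0.0175, 0.0921]
eef_rot: [-2.079, -2.35, 0.004]
contact_force: [-7.5, 2.2, 7.9]
gripper_width: 0.179
grip_force: 58.8
```

```bash
python3 -c "
from h import *
o,R,p=state();print(o['ft_torque'],p*1e3)"
```

```text
t11.40 pos [0.4901 0.0175 0.0921] yaw 0.1221 tilt [-0.0048  0.0012] F [-7.5022  2.2415  7.8753] w 0.179 g 58.8
rod ang 0.1207 rel jig 0.0137 dist 0.0941; F along rod -7.18 left 3.13
[0.392  1.0865 0.0812] [490.1204  17.4772  92.0561]
```

play_rows(increments=[[[0,0,0],[0,-0.02,0],-1],[[0,0,0],[0,-0.02,0],-1],[[0,0,0],[0,-0.02,0],-1],[[0,0,0],[0,0,0],-1]])

```text
time: 11.73
ee_pos: [0.4885, 0.0173, 0.0921]
eef_rot: [-2.079, -2.35, 0.003]
contact_force: [-6.6, 2.3, 8.0]
gripper_width: 0.181
grip_force: 58.8
```

```bash
python3 -c "
from h import *
o,R,p=state();print(o['ft_torque'],p*1e3)
p,d=eyes.read_camera('scene');cv2.imwrite('pics/s2.png',cv2.resize(p[120:360,220:440,::-1],None,fx=2.4,fy=2.4,interpolation=2))"
```

```text
t11.73 pos [0.4885 0.0173 0.0921] yaw 0.1221 tilt [-0.0045  0.0012] F [-6.5921  2.3136  8.0096] w 0.181 g 58.8
rod ang 0.1209 rel jig 0.0139 dist 0.0957; F along rod -6.26 left 3.09
[0.3878 1.0034 0.0468] [488.5116  17.256   92.0604]
```

View pics/s2.png

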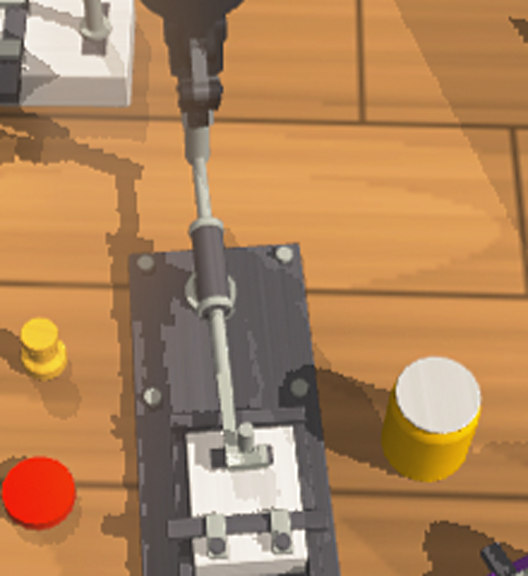

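The picture shows the shank left of the post (247,435) and the finger beyond it at (248,460), with the post in the mouth. Continuing to ease.

play_rows(increments=[[[0,0,0],[0,-0.02,0],-1],[[0,0,0],[0,-0.02,0],-1],[[0,0,0],[0,-0.02,0],-1],[[0,0,0],[0,0,0],-1]])

```text
time: 12.12
ee_pos: [0.4875, 0.0171, 0.0921]
eef_rot: [-2.08, -2.351, 0.001]
contact_force: [-4.1, 3.1, 6.5]
gripper_width: 0.172
grip_force: 58.6
```

```bash
python3 -c "
from h import *
o,R,p=state();print(o['ft_torque'],p*1e3)"
```

```text
t12.12 pos [0.4875 0.0171 0.0921] yaw 0.1220 tilt [-0.0026  0.0013] F [-4.0858  3.1408  6.5404] w 0.172 g 58.6
rod ang 0.1212 rel jig 0.0142 dist 0.0967; F along rod -3.68 left 3.61
[0.4741 0.806  0.0319] [487.5451  17.1123  92.1063]
```

play_rows(increments=[[[0,0,0],[0,-0.02,0],-1],[[0,0,0],[0,-0.02,0],-1],[[0,0,0],[0,0,0],-1]])

```text
time: 12.37
ee_pos: [0.4868, 0.0169, 0.0921]
eef_rot: [-2.08, -2.351, 0.0]
contact_force: [-3.0, 2.7, 5.3]
gripper_width: 0.175
grip_force: 58.6
```

```bash
python3 -c "
from h import *
o,R,p=state();print(o['ft_torque'],p*1e3)"
```

```text
t12.37 pos [0.4868 0.0169 0.0921] yaw 0.1222 tilt [-0.0017  0.0011] F [-2.9821  2.7088  5.3409] w 0.175 g 58.6
rod ang 0.1227 rel jig 0.0157 dist 0.0974; F along rod -2.63 left 3.05
[0.3798 0.5644 0.1125] [486.797   16.8709  92.1255]
```

play_rows(increments=[[[0,0,0],[0,-0.02,0],-1],[[0,0,0],[0,-0.02,0],-1],[[0,0,0],[0,0,0],-1]])

```text
time: 12.62
ee_pos: [0.4858, 0.0167, 0.0921]
eef_rot: [-2.08, -2.352, 0.0]
contact_force: [-4.0, 2.7, 6.1]
gripper_width: 0.175
grip_force: 58.6
```

```bash
python3 -c "
from h import *
o,R,p=state();print(o['ft_torque'],p*1e3)"
```

```text
t12.62 pos [0.4858 0.0167 0.0921] yaw 0.1224 tilt [-0.0014  0.001 ] F [-4.0002  2.7167  6.0917] w 0.175 g 58.6
rod ang 0.1235 rel jig 0.0165 dist 0.0985; F along rod -3.64 left 3.19
[0.3646 0.521  0.0717] [485.7928  16.671   92.13  ]
```

play_rows(increments=[[[0,0,0],[0,-0.02,0],-1],[[0,0,0],[0,-0.02,0],-1],[[0,0,0],[0,0,0],-1]])

```text
time: 12.87
ee_pos: [0.4847, 0.0164, 0.0921]
eef_rot: [-2.08, -2.352, 0.0]
contact_force: [-2.4, 2.8, 5.8]
gripper_width: 0.176
grip_force: 58.6
```

```bash
python3 -c "
from h import *
o,R,p=state();print(o['ft_torque'],p*1e3)"
```

```text
t12.87 pos [0.4847 0.0164 0.0921] yaw 0.1224 tilt [-0.0011  0.0008] F [-2.4429  2.7606  5.7856] w 0.176 g 58.6
rod ang 0.1244 rel jig 0.0174 dist 0.0996; F along rod -2.08 left 3.04
[0.3242 0.5308 0.1572] [484.6955  16.4437  92.1241]
```

play_rows(increments=[[[0,0,0],[0,-0.02,0],-1],[[0,0,0],[0,0,0],-1]])

```text
time: 13.03
ee_pos: [0.4842, 0.0163, 0.0921]
eef_rot: [-2.081, -2.352, 0.0]
contact_force: [-3.3, 2.1, 6.0]
gripper_width: 0.178
grip_force: 58.6
```

```bash
python3 -c "
from h import *
o,R,p=state();print(o['ft_torque'],p*1e3)"
```

```text
t13.03 pos [0.4842 0.0163 0.0921] yaw 0.1224 tilt [-0.0009  0.0008] F [-3.3295  2.1443  5.9517] w 0.178 g 58.6
rod ang 0.1248 rel jig 0.0178 dist 0.1001; F along rod -3.04 left 2.54
[0.3478 0.5176 0.192 ] [484.221   16.3403  92.1093]
```

play_rows(increments=[[[0,0,0],[0,-0.02,0],-1],[[0,0,0],[0,0,0],-1]])

```text
time: 13.2
ee_pos: [0.4841, 0.0162, 0.0921]
eef_rot: [-2.081, -2.353, -0.001]
contact_force: [-2.3, 2.8, 6.1]
gripper_width: 0.175
grip_force: 58.6
```

```bash
python3 -c "
from h import *
o,R,p=state();print(o['ft_torque'],p*1e3)"
```

```text
t13.20 pos [0.4841 0.0162 0.0921] yaw 0.1224 tilt [0.0001 0.0007] F [-2.2839  2.8319  6.0909] w 0.175 g 58.6
rod ang 0.1257 rel jig 0.0187 dist 0.1002; F along rod -1.91 left 3.10
[0.4379 0.3793 0.1525] [484.0591  16.2384  92.1247]
```

play_rows(increments=[[[0,0,0],[0,-0.015,0],-1],[[0,0,0],[0,0,0],-1],[[0,0,0],[0,0,0],-1]])

```text
time: 13.45
ee_pos: [0.484, 0.0162, 0.0921]
eef_rot: [2.082, 2.353, 0.002]
contact_force: [-1.5, 3.3, 6.3]
gripper_width: 0.177
grip_force: 58.6
```

```bash
python3 -c "
from h import *
o,R,p=state();print(o['ft_torque'],p*1e3)"
```

```text
t13.45 pos [0.484  0.0162 0.0921] yaw 0.1222 tilt [0.0008 0.0008] F [-1.4791  3.3032  6.3084] w 0.177 g 58.6
rod ang 0.1263 rel jig 0.0193 dist 0.1003; F along rod -1.05 left 3.46
[0.5107 0.2698 0.1461] [484.0445  16.1687  92.1078]
```

play_rows(increments=[[[0,0,0],[0.015,0,0],-1],[[0,0,0],[0,0,0],-1],[[0,0,0],[0,0,0],-0.4],[[0,0,0],[0,0,0],0.2],[[0,0,0],[0,0,0],1],[[0,0,0],[0,0,0],1],[[0,0,0],[0,0,0],1],[[0,0,0],[0,0,0],1]])

```text
time: 14.12
ee_pos: [0.4837, 0.0162, 0.0914]
eef_rot: [-2.082, -2.353, 0.0]
contact_force: [0.2, -0.5, 0.3]
gripper_width: 0.976
grip_force: 0.0
```

```bash
python3 -c "
from h import *
o,R,p=state()"
```

```text
t14.12 pos [0.4837 0.0162 0.0914] yaw 0.1221 tilt [-0.0002 -0.    ] F [ 0.241  -0.4756  0.2968] w 0.976 g 0.0
rod ang 0.1260 rel jig 0.0190 dist 0.1006; F along rod 0.18 left -0.50
```

Released with no contact. Raising the arm straight up, then checking.

play_rows(increments=[[[0,0,0],[0,0,-0.4],1],[[0,0,0],[0,0,-0.7],1],[[0,0,0],[0,0,-0.8],1],[[0,0,0],[0,0,-0.8],1],[[0,0,0],[0,0,-0.8],1],[[0,0,0],[0,0,-0.8],1],[[0,0,0],[0,0,0],1],[[0,0,0],[0,0,0],1]])

```text
time: 14.78
ee_pos: [0.4844, 0.0162, 0.2217]
eef_rot: [2.08, 2.351, 0.003]
contact_force: [0.8, -0.5, -0.5]
gripper_width: 1.003
grip_force: 0.0
```

```bash
python3 -c "
from h import *
state()
p,d=eyes.read_camera('scene');cv2.imwrite('pics/s3.png',cv2.resize(p[190:360,240:400,::-1],None,fx=3.5,fy=3.5,interpolation=2))
v,u=np.mgrid[:480,:640];c=C['scene'];r=np.stack([u,v,u*0+1],-1)@np.linalg.inv(c['camera_matrix']).T
X=(r*d[...,None]-c['t'])@c['R'];m=(np.hypot(X[...,0]-.484,X[...,1]-.016)<.03)&(X[...,2]>.107)&(X[...,2]<.114);print(m.sum(),X[m].mean(0),np.hypot(*(O-X[m].mean(0)[:2])))"
```

```text
t14.78 pos [0.4844 0.0162 0.2217] yaw 0.1221 tilt [0.003  0.0001] F [ 0.8461 -0.4624 -0.4732] w 1.003 g 0.0
rod ang 0.1264 rel jig 0.0194 dist 0.0999; F along rod 0.78 left -0.57
77 [0.4855 0.0157 0.1098] 0.098879044021097
```

View pics/s3.png

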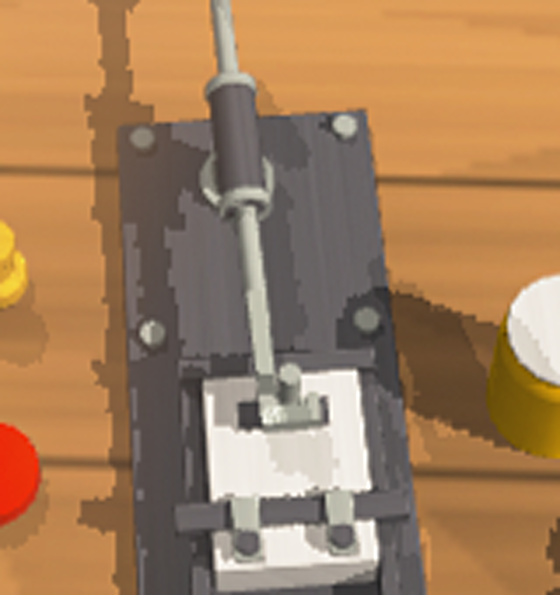

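The hook encloses the post at (290,385), with the shank on its left and the finger behind it at (290,415). The holder's front face is at the stop wall, and travel is about 0.011, which fits a proper catch. Handing in.

```bash
python3 -c "
from rig import manip
print(manip.sign_off())"
```

```text
the job is handed in; nothing more can be done
None
```

The job is handed in at about 15 s: the hook has caught the post with the holder drawn against its stop (travel about 0.011), the handle is released, and the gripper never approached the holder, tin, fitting or cap.

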